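Turn a stack-nest bin so it stands over a sample jar

TASK

The two small stack-nest bins are nested in each other. Take out the upper bin, stand the closed sample jar upright on the floor of the lower bin, then put the upper bin back the other way round (half a turn, label holders at opposite ends) so that it rests level on the lower bin's four ledges above the jar, and let go. Lower the jar and the bin all the way into place before letting go, leave the lower bin about where it stands and do not disturb the meter, the dish and the reagent bottle.

Things in the scene. Friction and masses are not known exactly. Their poses are not given: they have to be found in the camera images.
- lower: Light grey stack-nest bin, loose on the bench, 124 (x) x 68 (y) x 64 mm high, walls 2.5, floor 3 mm, 0.11-0.22 kg. Top 22 mm: upright collar, 68 mm across y outside; below it the walls taper to 104 x 48 mm at the foot. A solid label holder stands out 8 mm at the +x end only. Origin: centre of the underside, z up.
- lower_ledges (a point): Point on the lower bin's axis, 46 mm above its underside, level with its four ledges inside the collar: each 14 mm long in x, from the wall in to y = +-17 mm, a pair at x = +36 and one at x = -14 mm. A bin turned half round rests its floor on them: its origin comes to this point, with about 5 mm play sideways.
- upper: A second bin, same in every size and with the same frame. Under each ledge its wall and floor edge have a slot 20 mm wide, 20 mm high, so set the same way round it drops past the lower bin's ledges and nests. It starts so, hanging loose (1.5 mm play), origin 26 mm above the lower one's, its top 26 mm above the lower rim. Can be gripped across the 68 mm collar.
- upper_label (a point): Centre of the upper bin's label holder (44 mm wide, 16 mm high, 8 mm thick block with a paper label): 66 mm along the bin's +x from its origin, 53 mm up.
- jar: Small closed amber glass sample jar with a white cap, upright on the bench beside the bins: 28 mm diameter, 38 mm high, about 45 g. Origin: centre of its underside. It fits between the ledges (34 mm apart across y).
- meter: Bystander: black pocket multimeter lying flat, 70 x 126 x 32 mm. Origin: centre of its underside.
- dish: Bystander: shallow glass dish, 60 mm diameter, 14 mm high. Origin: centre of its underside.
- reagent: Bystander: glass reagent bottle with screw cap, 86 mm diameter, 180 mm high. Origin: centre of its underside.
Mind the look-alikes: they are no part of the job. What is shaped like the upper but blue is not meant. Of the things that look like the jar, take the one that is farthest to the robot's left at the start.

How it is judged:
On the way, in this order (a step that is already met when the one before it is completed fails the run):
1. the upper bin has been taken out of the lower one (clear above its rim or off to the side) ((z of upper in the frame of lower above 0.068 m or horizontal distance between upper and lower above 0.1 m)), for 0.1 s.
2. the jar is lowered to within 10 mm of the lower bin's floor while still held (x of jar in the frame of lower between -0.045 and 0.045 m and y of jar in the frame of lower between -0.016 and 0.016 m and z of jar in the frame of lower between -0.002 and 0.013 m and contact force between the fingers and jar above 0.5 N), for 0.04 s.
3. the jar stands upright on the lower bin's floor, let go (x of jar in the frame of lower between -0.045 and 0.045 m and y of jar in the frame of lower between -0.016 and 0.016 m and z of jar in the frame of lower between -0.002 and 0.008 m and angle between jar's own z axis and vertical below 0.12 rad and contact force between the fingers and jar below 0.1 N), for 0.2 s.
4. the turned upper bin is lowered to within 10 mm of the ledges while still held (z of upper in the frame of lower between 0.04 and 0.056 m and horizontal distance between upper and lower below 0.015 m and x of upper_label in the frame of lower below -0.045 m and contact force between the fingers and upper above 0.5 N), for 0.04 s.
At the end, for the whole second after the job is handed in: Lower bin level on the bench, within 50 mm of its start; jar upright on its floor; upper bin level on the lower bin's ledges (origin 46 +-2.5 mm above the lower one's, within 8 mm sideways, 0.15 rad in yaw), label holder at the opposite end; at rest, released (x of jar in the frame of lower between -0.045 and 0.045 m and y of jar in the frame of lower between -0.016 and 0.016 m and z of jar in the frame of lower between -0.002 and 0.008 m and angle between jar's own z axis and vertical below 0.12 rad and z of upper in the frame of lower between 0.0435 and 0.0485 m and horizontal distance between upper and lower below 0.008 m and x of upper_label in the frame of lower below -0.05 m and angle between the x axis of upper and the x axis of lower, either way round below 0.15 rad and angle between each of upper, lower's own z axis and vertical below 0.05 rad and height (world z) of lower below 0.004 m and distance of lower from where it was at the start of the episode below 0.05 m and linear speed of each of upper, jar below 0.02 m/s); the robot touches nothing.
It fails at once if a bystander is disturbed (moved over 30 mm) (distance of any of meter, dish, reagent from where it was at the start of the episode above 0.03 m).
It also fails if it takes over 72 s, if anything falls off the work surface, if the arm or the gripper's body presses on something with over 40 N, if the wrist force passes 120 N, or if a joint passes its speed limit or range.

ROBOT

A 6-joint arm with a two-finger parallel gripper is mounted at the origin on the work surface. World frame = base frame: x ahead of the robot, y to its left, z up, the work surface at z = 0. Lengths are in m, angles in rad, forces in N, time in s.
With the tool pointing down it reaches from about 0.3 to 0.875 m from the base axis. Payload 6.4 kg.
Tool frame: the origin (TCP) lies between the finger pads; the fingertips stand 14 mm ahead of it and the grasp point (between the pads) lies 5 mm behind it; x points along the fingers, y is the direction in which the jaws open and shut, and the axes are right-handed (so a half turn about x gives the same grasp; the last joint's range is limited). The gripper opens to 85 mm and grips with 20 to 120 N. Pads are 22 mm wide; open, the fingers measure 114 mm over their backs; the gripper's body (76 mm by 85 mm) begins 54 mm behind the grasp point. The pads swing forward as they close: fully open they stand 13 mm farther back than shut.
Start: joints at [-0.206, 0.181, 1.607, -0, 1.354, -0.206], TCP at [0.575, 0, 0.245] pointing down, gripper open.
Joint ranges: [-2.99, 2.99], [-0.89, 2.07], [0.3, 2.58], [-1.14, 4.28], [0, 2.63], [-3.12, 3.12]. Speed limits (rad/s): [2.57, 2.57, 3.01, 3.14, 3.14, 3.14].

INTERFACE

Orientations are given as a 3x3 rotation matrix whose columns are the frame's x, y, z axes.
In Python, from cell import get_state, grab_frame, close_job gives the robot as it stands.
- The arm moves only by the tool play_rows, never from a script. Its argument "motion" is one flat list of numbers, 7 for each row, row after row: the shift along the tool's x, y, z in m, then the turn, a rotation vector about the tool's x, y, z in rad, then the closure, from 0 (fully open) to 1 (shut). In form: [dx, dy, dz, rx, ry, rz, fingers, dx, dy, dz, rx, ry, rz, fingers, ...]. A call has 1 to 5 rows; each row is the pose to reach, as a shift and turn from the pose measured when the call began, along the tool's axes at that moment; what a row does not reach only later rows make up. A row lasts 1/8 s, in which the tool goes at most 62.5 mm and 10.7 degrees, less where a joint would pass 70% of its speed; a pose out of reach is approached as far as the arm can. A call with a gripper value outside its range is refused whole. The fingers move at their own pace and stop on an object; "grip_force" is the grip in N (left out, the last holds). Time passes only in rows, so rows that repeat a pose let the fingers close. It gives the time, the measured TCP pose, the force and the opening at its end, in the units of the state.
- get_state(): the state, without advancing time (a new reading comes with each control period).
- grab_frame(name): name is "scene" or "side" or "wrist"; returns a dict with "image" (400x640x3 uint8, red, green, blue), "fovy" (degrees; the focal length in pixels is half the picture's height over the tangent of half this angle, whatever the lens; pixels are square), "cx", "cy" (the principal point, pixels), "R" (3x3) and "t" (3): a world point X has camera coordinates R X + t; the wrist camera has in their place "T_tool_cam" (4x4, takes a point from camera to tool coordinates, whose origin is the TCP and whose axes are the tool frame's). Camera axes: x right, y down, z forward; pixel columns grow to the right and rows downward; lengths in m; the calibration is good to about 2 mm. A picture is of the moment at which its call begins: read the wrist's pose just before it. There is no depth.
- close_job(): hands the job in, once; it reports no verdict.
The state is a dict: "time_s": time; "joint_pos": joint angles; "qd": joint speeds; "joint_efforts": joint torques, N m; "tool_pos": TCP position; "eef_rot": TCP orientation; "ft_force": force on the tool from outside, world axes, zero at the start; "ft_torque": the same for the moment, N m; "opening": finger opening in m.
Only numpy, scipy, OpenCV 4.12 (cv2) and the standard library are available. Lean on these libraries where they do the work, as an engineer would, in place of code of your own. Each camera call takes 0.05 s, during which the arm holds its last target. There are 200 camera calls.

## Working session

There is one attempt and no reset: what is moved stays moved. The work goes in short steps, Python scripts to look and compute and a tool call to move; the robot and the scene stay as the last step left them, time stands still between calls to the robot, and variables do not carry over. Pictures are saved under pics/ and viewed, about 8 in all and at most 12, crops included, and the job is handed in when it is done.

Besides the shell and the picture viewer there is one more tool, called by a JSON object that holds its "api" and its "payload", one argument or row to a line. play_rows: Moves the arm, as the interface text tells. Its arguments: {"type":"object","properties":{"motion":{"type":"array","items":{"type":"number"}},"grip_force":{"type":"number"}},"required":["motion"]}

```bash
mkdir -p pics; cat > h.py <<'E'
import numpy as np, cv2
from cell import get_state, grab_frame, close_job
def K(f):
    F=200/np.tan(np.radians(f["fovy"])/2); return F,f["cx"],f["cy"]
def cam(f,s=None):
    if "R" in f: return np.array(f["R"]),np.array(f["t"])
    T=np.array(f["T_tool_cam"]);W=np.eye(4);W[:3,:3]=s["eef_rot"];W[:3,3]=s["tool_pos"]
    I=np.linalg.inv(W@T); return I[:3,:3],I[:3,3]
def ray(f,u,v,z,s=None):
    "pixel to world on plane z"
    F,cx,cy=K(f);R,t=cam(f,s);d=R.T@np.array([(u-cx)/F,(v-cy)/F,1]);c=-R.T@t
    return c+d*(z-c[2])/d[2]
def proj(f,X,s=None):
    F,cx,cy=K(f);R,t=cam(f,s);p=R@np.array(X)+t
    return np.array([cx+F*p[0]/p[2],cy+F*p[1]/p[2]])
def shot(n,name):
    s=get_state();f=grab_frame(n);cv2.imwrite(f"pics/{name}.png",f["image"][:,:,::-1])
    import pickle;pickle.dump((f,s),open(f"pics/{name}.pkl","wb"));return f,s
def load(name):
    import pickle;return pickle.load(open(f"pics/{name}.pkl","rb"))
E
python3 - <<'E'
from h import *
for n in("scene","side","wrist"):
    f,s=shot(n,n+"0"); print({k:v for k,v in f.items() if k!="image"})
print(s)
E
```

```text
{'fovy': 51.51056847305018, 'cx': 322.0206132159561, 'cy': 200.18604529389154, 'R': array([[ 0.85822491,  0.51283901, -0.02112219],
       [ 0.27660971, -0.49678118, -0.82261505],
       [-0.43236219,  0.70014613, -0.56820624]]), 't': array([-0.43410255, -0.14446812,  1.30704208])}
{'fovy': 49.24201152657001, 'cx': 320.24439483445497, 'cy': 203.60705899737613, 'R': array([[-0.99882862, -0.04365899, -0.02086358],
       [-0.01114888,  0.62721669, -0.778765  ],
       [ 0.04708608, -0.77762016, -0.62696873]]), 't': array([0.55315513, 0.12234065, 1.24620413])}
{'fovy': 58.40146182992816, 'cx': 319.97990067346603, 'cy': 201.10161130739883, 'T_tool_cam': array([[ 4.88513301e-04, -2.89445742e-01,  9.57194298e-01,
        -1.28721304e-01],
       [ 9.99999504e-01, -6.89179483e-04, -7.18760159e-04,
        -8.77130567e-04],
       [ 8.67720739e-04,  9.57194174e-01,  2.89445262e-01,
        -7.28663289e-02],
       [ 0.00000000e+00,  0.00000000e+00,  0.00000000e+00,
         1.00000000e+00]])}
{'time_s': 0.1, 'joint_pos': array([-2.06283836e-01,  1.81500663e-01,  1.60789155e+00,  2.14925017e-06,
        1.35381836e+00, -2.06284002e-01]), 'qd': array([ 0.00100634, -0.00056345, -0.00315073,  0.00176713,  0.00119601,
       -0.0019735 ]), 'joint_efforts': array([-2.02498759e-04, -4.45872438e+01, -3.52238703e+01, -4.27332343e-04,
        4.16999465e-03,  3.20961749e-05]), 'tool_pos': array([5.74525836e-01, 1.26677310e-04, 2.44463115e-01]), 'eef_rot': array([[-1.58319162e-03,  9.99998747e-01, -5.61951187e-07],
       [ 3.33443807e-04, -3.40457579e-08, -9.99999944e-01],
       [-9.99998691e-01, -1.58319172e-03, -3.33443335e-04]]), 'ft_force': array([ 0.48461239, -0.1903127 ,  0.20733885]), 'ft_torque': array([-0.10556352, -0.0418159 , -0.05746423]), 'opening': 0.08522561463620447}
```

View pics/scene0.png

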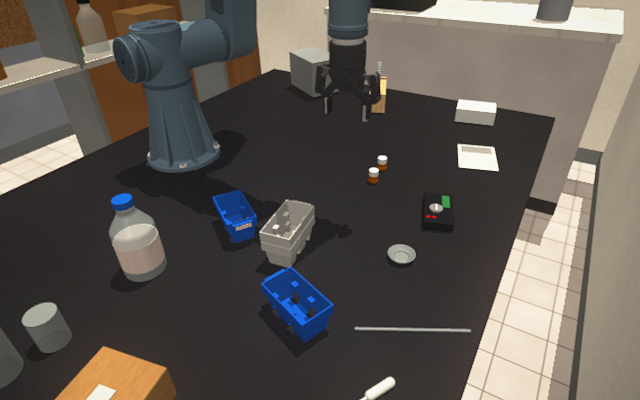

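View pics/wrist0.png

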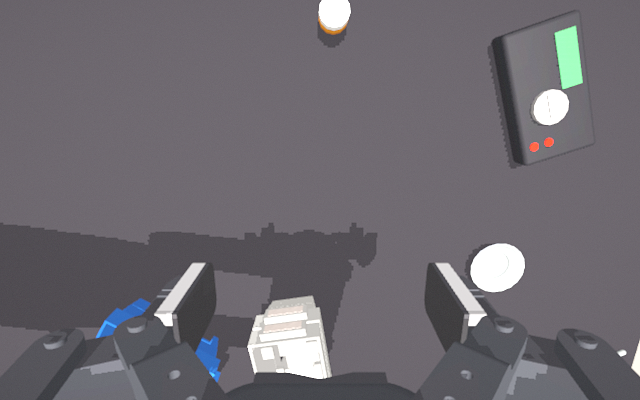

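The scene picture shows grey nested bins at about (288,232). The look-alike blue bins are at (235,215) and (297,302). The two jars are at (373,175) and (382,162), and the meter is at (437,210), dish (401,255) and bottle (138,240). The wrist view shows the bins' +y label end at (290,310) and one jar at (333,15).

```bash
python3 - <<'E'
from h import *
f,s=load("scene0");g,_=load("side0")
for u,v in((373,182),(382,169),(437,215),(401,262),(140,270)): print(u,v,ray(f,u,v,0).round(3))
for u,v in((373,170),(382,158)): print("cap",u,v,ray(f,u,v,0.038).round(3))
a=cv2.resize(f["image"][140:280,200:400],None,fx=4,fy=4,interpolation=cv2.INTER_CUBIC)
cv2.imwrite("pics/c1.png",a[:,:,::-1])
E
```

```text
373 182 [0.588 0.138 0.   ]
382 169 [0.581 0.215 0.   ]
437 215 [0.79  0.076 0.   ]
401 262 [ 0.776 -0.124  0.   ]
140 270 [ 0.306 -0.419  0.   ]
cap 373 170 [0.586 0.138 0.038]
cap 382 158 [0.58  0.211 0.038]
```

View pics/c1.png

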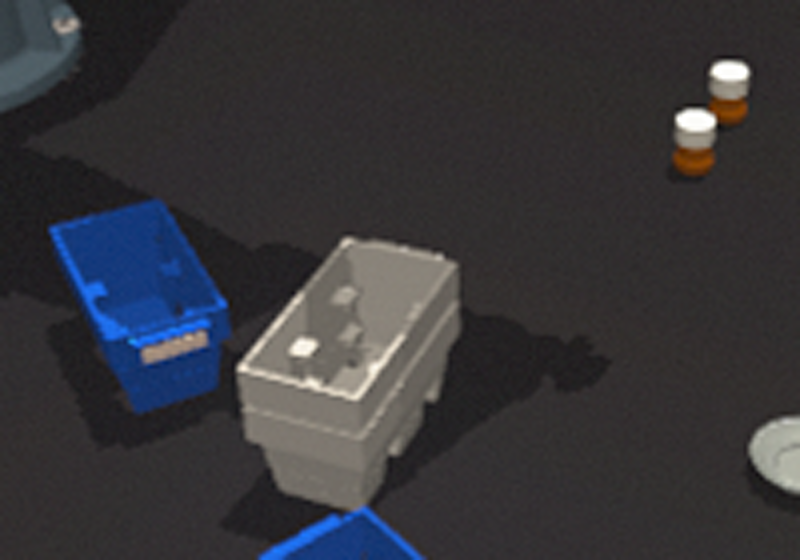

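View pics/side0.png

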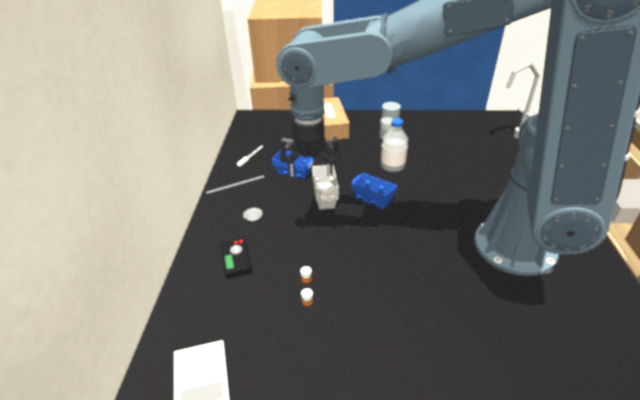

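Candidates for the jar: (373,175) at y≈0.14 and (382,162) at y≈0.21. The far one is farther left, so I choose (382,162). The candidates for the upper bin are the grey one at (288,225) and the blue ones at (235,215) and (297,302); I choose the grey one. The side view agrees: the leftmost jar is at (307,297).

```bash
python3 - <<'E'
from h import *
f,s=load("scene0");g,_=load("side0");w,sw=load("wrist0")
P=[ray(f,200+u/4,140+v/4,0.09) for u,v in((240,370),(358,402),(458,262),(348,240))]
for p in P: print(p.round(4))
print("c",np.mean(P,0), "yaw",np.degrees(np.arctan2(*(P[2]+P[3]-P[0]-P[1])[[1,0]])), np.linalg.norm(P[2]-P[1]),np.linalg.norm(P[1]-P[0]))
print(ray(g,307,292,0.038),ray(g,307,303,0.0))
# blue bins rim corners in the crop
for u,v in((50,230),(160,202),(228,305),(110,340)): print("blue",ray(f,200+u/4,140+v/4,0.064).round(3))
for u,v in((292,267),(332,302),(304,320),(262,290)): print("blue2",ray(f,u,v,0.064).round(3))
E
```

```text
[ 0.528  -0.2767  0.09  ]
[ 0.594 -0.268  0.09 ]
[ 0.5745 -0.1434  0.09  ]
[ 0.5096 -0.1553  0.09  ]
c [ 0.5515167  -0.21081917  0.09      ] yaw 98.7542908665219 0.12611982397031155 0.06655182016890925
[0.57666528 0.21251691 0.038     ] [0.57791765 0.21648291 0.        ]
blue [ 0.325 -0.203  0.064]
blue [ 0.362 -0.147  0.064]
blue [ 0.464 -0.21   0.064]
blue [ 0.428 -0.267  0.064]
blue2 [ 0.623 -0.305  0.064]
blue2 [ 0.732 -0.342  0.064]
blue2 [ 0.711 -0.399  0.064]
blue2 [ 0.61  -0.38   0.064]
```

{"api": "play_rows", "payload": {
  "motion": [0.01,-0.005,0.055,-0.04,0,0,0,0.03,-0.012,0.11,-0.08,0,0,0,0.045,-0.02,0.165,-0.12,0,0,0,0.055,-0.023,0.211,-0.153,0,0,0,0.055,-0.023,0.211,-0.153,0,0,0]
}}

```text
time_s: 0.78
tool_pos: [0.5503, -0.2137, 0.1882]
eef_rot: [[-0.003, 0.989, 0.148], [0.001, 0.148, -0.989], [-1.0, -0.003, -0.001]]
ft_force: [0.4, 0.5, 0.1]
opening: 0.0855
```

```bash
python3 - <<'E'
from h import *
f,s=shot("wrist","wrist1"); print(s["tool_pos"],s["eef_rot"].round(3),s["joint_pos"],s["ft_force"])
E
```

```text
[ 0.55031828 -0.21374323  0.18815887] [[-0.003  0.989  0.148]
 [ 0.001  0.148 -0.989]
 [-1.    -0.003 -0.001]] [-5.70813756e-01  2.72081685e-01  1.61745599e+00 -1.07090982e-03
  1.25530705e+00 -7.19137597e-01] [0.39193059 0.50608245 0.14446078]
```

View pics/wrist1.png

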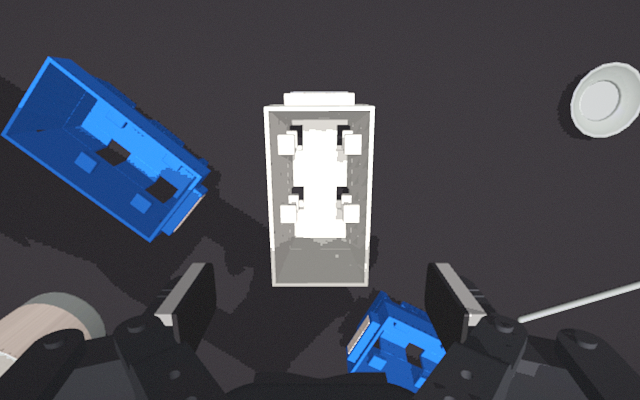

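The wrist view shows the grey bin with rim corners at about (264,106), (374,106), (369,286), (273,286). Its label holder is at (319,98), on the +y end, and a blue bin is clear at lower right (400,340).

```bash
python3 - <<'E'
from h import *
f,s=load("wrist1");R=s["eef_rot"]
P=[ray(f,u,v,0.09,s) for u,v in((273,286),(369,286),(374,106),(264,106))]
for p in P: print(p.round(4))
c=np.mean(P,0);d=P[2]+P[3]-P[0]-P[1]
print(c,"yaw",np.degrees(np.arctan2(d[1],d[0])),np.linalg.norm(d)/2,np.linalg.norm(P[1]-P[0]),np.linalg.norm(P[2]-P[3]))
print("tool offset",R.T@(c-s["tool_pos"]))
for u,v in((348,350),(380,292),(438,325)): print("blue2",ray(f,u,v,0.064,s).round(3), R.T@(ray(f,u,v,0.064,s)-s["tool_pos"]))
E
```

```text
[ 0.5243 -0.277   0.09  ]
[ 0.5921 -0.2668  0.09  ]
[ 0.572  -0.1443  0.09  ]
[ 0.5052 -0.1543  0.09  ]
[ 0.54840422 -0.21060321  0.09      ] yaw 99.08076479222134 0.1241544220827389 0.06847409471571073 0.06746987850638474
tool offset [ 0.09816742 -0.00112192 -0.00325369]
blue2 [ 0.592 -0.343  0.064] [0.12390459 0.022337   0.1346036 ]
blue2 [ 0.608 -0.285  0.064] [0.12390492 0.04669017 0.07925064]
blue2 [ 0.661 -0.308  0.064] [0.12370953 0.09584231 0.10988931]
```

{"api": "play_rows", "payload": {
  "motion": [0.03,-0.001,-0.003,-0.01,0,0,0,0.06,-0.001,-0.003,-0.01,0,0,0,0.09,-0.001,-0.003,-0.01,0,0,0,0.113,-0.001,-0.003,-0.01,0,0,0,0.113,-0.001,-0.003,-0.01,0,0,0],
  "grip_force": 30
}}

```text
time_s: 1.45
tool_pos: [0.548, -0.2066, 0.074]
eef_rot: [[-0.006, 0.987, 0.161], [0.004, 0.161, -0.987], [-1.0, -0.005, -0.005]]
ft_force: [-0.2, 0.5, 0.2]
opening: 0.0855
```

{"api": "play_rows", "payload": {
  "motion": [0,0,0,0,0,0,0.15,0,0,0,0,0,0,1,0,0,0,0,0,0,1,0,0,0,0,0,0,1,0,0,0,0,0,0,1],
  "grip_force": 30
}}

```text
time_s: 2.08
tool_pos: [0.5487, -0.2064, 0.0754]
eef_rot: [[-0.005, 0.987, 0.161], [0.004, 0.161, -0.987], [-1.0, -0.004, -0.005]]
ft_force: [-1.4, 3.9, 6.5]
opening: 0.0673
```

```bash
python3 - <<'E'
from h import *
f,s=shot("wrist","wrist2"); print(s["tool_pos"],s["ft_force"],s["opening"])
E
```

```text
[ 0.54869905 -0.20635826  0.07539276] [-1.36534476  3.89216284  6.52296375] 0.06733236019198226
```

View pics/wrist2.png

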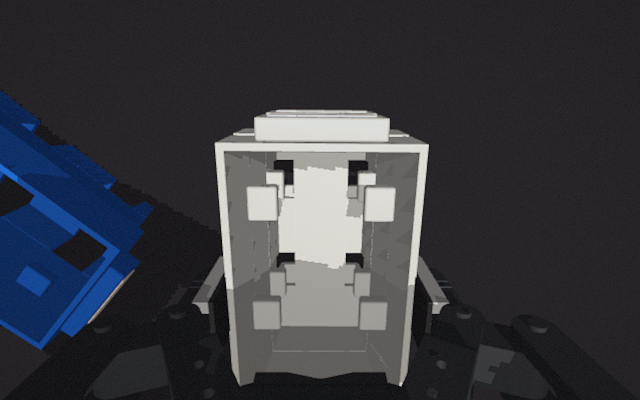

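The grasp looks sound: pads on both sides at (215,285) and (430,285), with opening 67 mm. Lift.

{"api": "play_rows", "payload": {
  "motion": [-0.01,0,0,0,0,0,1,-0.02,0,0,0,0,0,1,-0.035,0,0,0,0,0,1,-0.055,0,0,0,0,0,1,-0.075,0,0,0,0,0,1]
}}

```text
time_s: 2.75
tool_pos: [0.5493, -0.2069, 0.1522]
eef_rot: [[-0.004, 0.987, 0.16], [0.003, 0.161, -0.987], [-1.0, -0.003, -0.004]]
ft_force: [0.7, 0.0, -1.8]
opening: 0.0674
```

{"api": "play_rows", "payload": {
  "motion": [-0.02,0,0,0,0,0,1,-0.04,0,0,0,0,0,1,-0.06,0,0,0,0,0,1,-0.08,0,0,0,0,0,1,-0.08,0,0,0,0,0,1]
}}

```text
time_s: 3.38
tool_pos: [0.5507, -0.2079, 0.2353]
eef_rot: [[0.001, 0.987, 0.161], [0.001, 0.161, -0.987], [-1.0, 0.001, -0.001]]
ft_force: [0.2, 0.5, -2.2]
opening: 0.0672
```

```bash
python3 - <<'E'
from h import *
f,s=shot("wrist","wrist3"); g,_=shot("scene","scene3");h,_=shot("side","side3");print(s["tool_pos"],s["ft_force"],s["opening"],s["joint_pos"])
a=cv2.resize(g["image"][100:300,200:460],None,fx=2,fy=2);b=cv2.resize(f["image"],(280,175))
c=np.zeros((575,520,3),np.uint8);c[:400]=a;c[400:,:280]=b;c[400:,280:]=h["image"][110:285,200:440]
cv2.imwrite("pics/c3.png",c[:,:,::-1])
E
```

```text
[ 0.55069558 -0.20787709  0.23527092] [ 0.16885306  0.52804877 -2.21051875] 0.06720421846925856 [-5.62904172e-01  2.19349283e-01  1.58225034e+00  9.17011034e-04
  1.33995159e+00 -7.24363869e-01]
```

View pics/c3.png

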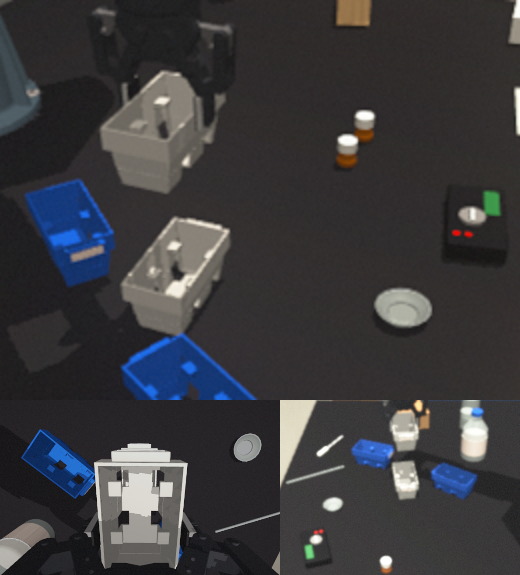

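Upper bin is out and hanging level in the gripper, and the lower bin stands alone at crop (178,275). The jars are unchanged. Now I carry the upper bin aside while turning it by half a turn.

{"api": "play_rows", "payload": {
  "motion": [0,-0.015,-0.045,0.18,0,0,1,0,-0.03,-0.09,0.36,0,0,1,0,-0.045,-0.135,0.54,0,0,1,0,-0.06,-0.18,0.72,0,0,1,0,-0.075,-0.223,0.9,0,0,1]
}}

```text
time_s: 4.15
tool_pos: [0.4378, 0.0025, 0.232]
eef_rot: [[-0.006, 0.735, -0.678], [0.005, -0.678, -0.735], [-1.0, -0.008, 0.001]]
ft_force: [0.6, -0.3, -2.3]
opening: 0.0673
```

{"api": "play_rows", "payload": {
  "motion": [0,0,0,0.18,0,0,1,0,0,0,0.36,0,0,1,0,0,0,0.54,0,0,1,0,0,0,0.72,0,0,1,0,0,0,0.9,0,0,1]
}}

```text
time_s: 4.78
tool_pos: [0.4371, 0.0027, 0.231]
eef_rot: [[-0.008, -0.08, -0.997], [0.005, -0.997, 0.08], [-1.0, -0.004, 0.009]]
ft_force: [-0.3, 0.3, -2.4]
opening: 0.0671
```

{"api": "play_rows", "payload": {
  "motion": [0,0,0,0.18,0,0,1,0,0,0,0.36,0,0,1,0,0,0,0.54,0,0,1,0,0,0,0.72,0,0,1,0,0,0,0.9,0,0,1]
}}

```text
time_s: 5.4
tool_pos: [0.4364, 0.0029, 0.23]
eef_rot: [[-0.01, -0.834, -0.552], [0.006, -0.552, 0.834], [-1.0, 0.005, 0.01]]
ft_force: [0.8, 0.2, -1.4]
opening: 0.0676
```

```bash
python3 - <<'E'
from h import *
s=get_state();print(s["tool_pos"],s["ft_force"],s["opening"],s["joint_pos"]);R=s["eef_rot"];y=R[:,1];print("yaw tool y",np.degrees(np.arctan2(y[1],y[0])))
print("to (0.44,0)",R.T@(np.array([.44,0,.056])-s["tool_pos"]))
# lower bin rim from scene3 (crop x2 off 200,100), z .064
f,_=load("scene3")
for z,pts in((.064,((122,287),(182,303),(230,232),(173,216))),):
    P=[ray(f,200+u/2,100+v/2,z) for u,v in pts];d=P[2]+P[3]-P[0]-P[1]
    print(np.mean(P,0),np.degrees(np.arctan2(d[1],d[0])),np.linalg.norm(d)/2)
E
```

```text
[0.43640812 0.00291992 0.23000634] [ 0.79771426  0.19272858 -1.43303733] 0.06763574605852607 [-0.26862708 -0.11987024  1.94788122  0.00284524  1.32486738  2.2875653 ]
yaw tool y -146.49803689819913
to (0.44,0) [ 0.17394163 -0.00231264 -0.00621231]
[ 0.55169744 -0.21200502  0.064     ] 100.33631519180734 0.1276603081333689
```

{"api": "play_rows", "payload": {
  "motion": [0.02,0,-0.003,0.15,0,0,1,0.04,0,-0.005,0.3,0,0,1,0.07,-0.002,-0.006,0.424,0,0,1,0.1,-0.002,-0.006,0.424,0,0,1,0.13,-0.002,-0.006,0.424,0,0,1]
}}

```text
time_s: 6.02
tool_pos: [0.4393, -0.0, 0.0983]
eef_rot: [[-0.012, -0.987, -0.16], [0.006, -0.16, 0.987], [-1.0, 0.01, 0.008]]
ft_force: [0.8, 0.7, -2.5]
opening: 0.0674
```

```bash
python3 - <<'E'
from h import *
s=get_state();print(s["tool_pos"],s["ft_force"]);R=s["eef_rot"];Y=np.radians(9.2-180)
T=np.array([[0,np.cos(Y),np.sin(Y)],[0,np.sin(Y),-np.cos(Y)],[-1,0,0]])
print(np.linalg.det(T),cv2.Rodrigues(R.T@T)[0].ravel(),R.T@(np.array([.44,0,.051])-s["tool_pos"]))
E
```

```text
[ 4.39274013e-01 -4.08607768e-05  9.82706925e-02] [ 0.84490046  0.68771124 -2.50596011]
1.0 [ 7.00501129e-05  7.83072852e-03 -1.04594420e-02] [ 0.0472585  -0.00121753 -0.00044593]
```

{"api": "play_rows", "payload": {
  "motion": [0.02,0,0,0,0.008,-0.01,1,0.035,0,0,0,0.008,-0.01,1,0.042,0,0,0,0.008,-0.01,1,0.045,0,0,0,0.008,-0.01,1,0.047,0,0,0,0.008,-0.01,1]
}}

```text
time_s: 6.65
tool_pos: [0.4394, 0.0001, 0.0517]
eef_rot: [[0.001, -0.987, -0.16], [-0.001, -0.16, 0.987], [-1.0, -0.001, -0.001]]
ft_force: [-0.1, 0.0, -2.0]
opening: 0.0671
```

{"api": "play_rows", "payload": {
  "motion": [0,0,0,0,0,0,1,0.001,0,0,0,0,0,1,0.002,0,0,0,0,0,1]
}}

```text
time_s: 7.02
tool_pos: [0.4396, 0.0, 0.0499]
eef_rot: [[0.001, -0.987, -0.16], [-0.001, -0.16, 0.987], [-1.0, -0.001, -0.001]]
ft_force: [-0.9, 0.1, -2.7]
opening: 0.0675
```

{"api": "play_rows", "payload": {
  "motion": [0.001,0,0,0,0,0,1,0.002,0,0,0,0,0,1,0.003,0,0,0,0,0,1]
}}

```text
time_s: 7.4
tool_pos: [0.4397, 0.0001, 0.0495]
eef_rot: [[-0.0, -0.987, -0.16], [-0.001, -0.16, 0.987], [-1.0, 0.0, -0.0]]
ft_force: [-16.6, 3.4, 46.1]
opening: 0.0675
```

{"api": "play_rows", "payload": {
  "motion": [-0.0005,0,0,0,0,0,1,-0.0005,0,0,0,0,0,0.15,-0.0005,0,0,0,0,0,0,-0.0005,0,0,0,0,0,0,-0.0005,0,0,0,0,0,0]
}}

```text
time_s: 8.02
tool_pos: [0.4396, 0.0001, 0.0498]
eef_rot: [[-0.001, -0.987, -0.16], [-0.0, -0.16, 0.987], [-1.0, 0.001, -0.0]]
ft_force: [0.3, -0.9, -0.3]
opening: 0.0852
```

{"api": "play_rows", "payload": {
  "motion": [-0.02,0,0,0,0,0,0,-0.06,0,0,0,0,0,0,-0.1,0,0,0,0,0,0,-0.13,0,0,0,0,0,0,-0.13,0,0,0,0,0,0]
}}

```text
time_s: 8.65
tool_pos: [0.4414, -0.0003, 0.1822]
eef_rot: [[0.005, -0.987, -0.16], [-0.002, -0.16, 0.987], [-1.0, -0.004, -0.003]]
ft_force: [0.1, -0.8, 0.4]
opening: 0.0853
```

```bash
python3 - <<'E'
from h import *
f,s=shot("wrist","wrist4");print(s["tool_pos"],s["ft_force"],s["joint_pos"]);R=s["eef_rot"]
print("jar from tool",R.T@(np.array([.579,.213,.18])-s["tool_pos"]))
E
```

```text
[ 4.41420108e-01 -2.58832986e-04  1.82215050e-01] [ 0.12937868 -0.78540647  0.3828956 ] [-2.70282764e-01 -5.94166348e-02  1.99565182e+00 -6.63303229e-04
  1.20039561e+00  2.71041630e+00]
jar from tool [ 0.00244057 -0.17000218  0.18842973]
```

View pics/wrist4.png

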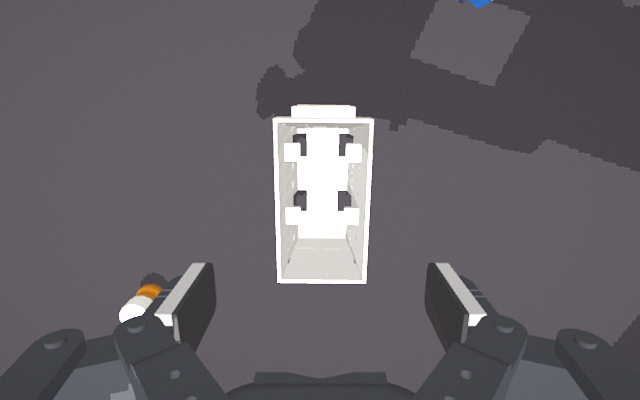

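The upper bin stands at about (0.44, 0), with its label away from the jar side, at (323,111). A jar is visible at (140,303). Next I go above the target jar.

{"api": "play_rows", "payload": {
  "motion": [0,-0.034,0.038,-0.11,0,0,0.4,0,-0.068,0.076,-0.22,0,0,0.4,0,-0.102,0.114,-0.33,0,0,0.4,0,-0.136,0.152,-0.44,0,0,0.4,0,-0.17,0.188,-0.537,0,0,0.4]
}}

```text
time_s: 9.32
tool_pos: [0.5776, 0.2142, 0.178]
eef_rot: [[-0.002, -0.764, -0.645], [-0.002, -0.645, 0.764], [-1.0, 0.003, -0.0]]
ft_force: [1.7, -1.2, 0.0]
opening: 0.0513
```

{"api": "play_rows", "payload": {
  "motion": [0,0,0,0,0,0,0.4]
}}

```text
time_s: 9.45
tool_pos: [0.5776, 0.2166, 0.1754]
eef_rot: [[-0.004, -0.761, -0.648], [-0.002, -0.648, 0.761], [-1.0, 0.004, 0.002]]
ft_force: [-0.1, 0.1, -0.4]
opening: 0.0513
```

```bash
python3 - <<'E'
from h import *
f,s=shot("wrist","wrist5");print(s["tool_pos"],s["opening"],s["joint_pos"])
print(proj(f,(.579,.213,.038),s),proj(f,(.587,.138,.038),s))
E
```

```text
[0.57758066 0.2165822  0.17539207] 0.05131339091471188 [ 1.67081510e-01  3.42163331e-01  1.55493888e+00 -9.97452447e-04
  1.24913429e+00  2.60366676e+00]
[319.1284302  187.96002215] [378.20684214 103.92242787]
```

View pics/wrist5.png

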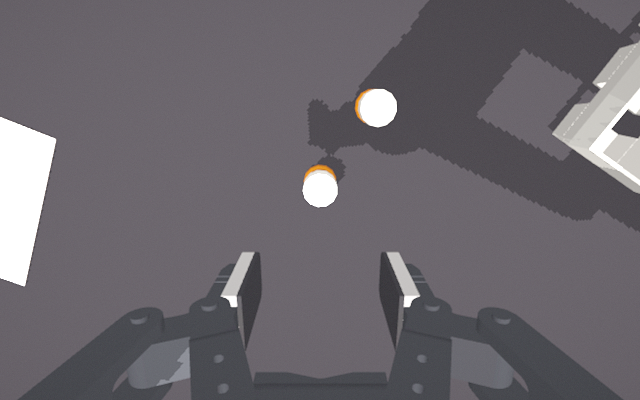

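Cap centre is at (320,189), as predicted for the target jar; the decoy is at (378,107). The paths for the fingers are clear. Descend and grip.

{"api": "play_rows", "payload": {
  "motion": [0.03,0.001,-0.004,0,0,0,0.4,0.07,0.001,-0.004,0,0,0,0.4,0.11,0.001,-0.004,0,0,0,0.4,0.14,0.001,-0.004,0,0,0,0.4,0.151,0.001,-0.004,0,0,0,0.4]
}}

```text
time_s: 10.12
tool_pos: [0.5744, 0.2096, 0.0208]
eef_rot: [[-0.012, -0.764, -0.646], [-0.004, -0.646, 0.764], [-1.0, 0.012, 0.005]]
ft_force: [0.6, -1.1, 0.4]
opening: 0.0509
```

{"api": "play_rows", "payload": {
  "motion": [0,0,0,0,0,0,0.4,0,0,0,0,0,0,1,0,0,0,0,0,0,1,0,0,0,0,0,0,1,0,0,0,0,0,0,1],
  "grip_force": 25
}}

```text
time_s: 10.75
tool_pos: [0.5756, 0.2098, 0.0223]
eef_rot: [[-0.01, -0.763, -0.646], [-0.004, -0.646, 0.764], [-1.0, 0.01, 0.004]]
ft_force: [-0.4, 0.1, 5.8]
opening: 0.0261
```

{"api": "play_rows", "payload": {
  "motion": [-0.01,0,0,0,0,0,1,-0.04,0,0,0,0,0,1,-0.08,0,0,0,0,0,1,-0.12,0,0,0,0,0,1,-0.16,0,0,0,0,0,1]
}}

```text
time_s: 11.38
tool_pos: [0.5768, 0.2104, 0.1841]
eef_rot: [[-0.01, -0.763, -0.646], [-0.003, -0.646, 0.763], [-1.0, 0.01, 0.004]]
ft_force: [0.3, 1.2, -0.4]
opening: 0.026
```

{"api": "play_rows", "payload": {
  "motion": [0,0.03,-0.03,-0.1,0,0,1,0,0.06,-0.06,-0.2,0,0,1,0,0.09,-0.09,-0.3,0,0,1,0,0.12,-0.12,-0.4,0,0,1,0,0.146,-0.152,-0.515,0,0,1]
}}

```text
time_s: 12.0
tool_pos: [0.563, -0.0011, 0.1855]
eef_rot: [[-0.009, -0.343, -0.939], [-0.003, -0.939, 0.343], [-1.0, 0.006, 0.008]]
ft_force: [1.2, -0.1, -0.3]
opening: 0.0261
```

```bash
cat > go.py <<'E'
import sys
from h import *
x,y,z,yaw=map(float,sys.argv[1:5]);Y=np.radians(yaw)
s=get_state();R=s["eef_rot"];T=np.array([[0,np.cos(Y),np.sin(Y)],[0,np.sin(Y),-np.cos(Y)],[-1,0,0]])
print(s["tool_pos"].round(4),s["ft_force"].round(1),s["opening"].round(4),"j6",s["joint_pos"][5].round(2))
print("shift",(R.T@(np.array([x,y,z])-s["tool_pos"])).round(4),"rot",cv2.Rodrigues(R.T@T)[0].ravel().round(4))
E
python3 go.py 0.5485 -0.2105 0.18 -80.9
```

```text
Traceback (most recent call last):
  File "go.py", line 5, in <module>
    print(s["tool_pos"].round(4),s["ft_force"].round(1),s["opening"].round(4),"j6",s["joint_pos"][5].round(2))
                                                        ^^^^^^^^^^^^^^^^^^
AttributeError: 'float' object has no attribute 'round'
```

```bash
sed -i 's/s\["opening"\].round(4)/s["opening"]/' go.py; python3 go.py 0.5485 -0.2105 0.18 -80.9
```

```text
[ 0.563  -0.0011  0.1855] [ 1.2 -0.1 -0.3] 0.026133703753069348 j6 1.71
shift [ 0.0063  0.2017 -0.0582] rot [-0.5087  0.0092 -0.0044]
```

{"api": "play_rows", "payload": {
  "motion": [0,0.04,-0.012,-0.1,0,0,1,0,0.08,-0.024,-0.2,0,0,1,0,0.12,-0.036,-0.3,0,0,1,0,0.16,-0.048,-0.41,0,0,1,0.006,0.202,-0.058,-0.509,0.009,-0.004,1]
}}

```text
time_s: 12.62
tool_pos: [0.5485, -0.212, 0.1813]
eef_rot: [[0.001, 0.162, -0.987], [-0.001, -0.987, -0.162], [-1.0, 0.001, -0.001]]
ft_force: [1.4, 0.3, -0.3]
opening: 0.0259
```

{"api": "play_rows", "payload": {
  "motion": [0,0,0,0,0,0,1]
}}

```text
time_s: 12.75
tool_pos: [0.5476, -0.2146, 0.1812]
eef_rot: [[0.001, 0.159, -0.987], [-0.001, -0.987, -0.159], [-1.0, 0.001, -0.001]]
ft_force: [0.7, 0.2, 0.1]
opening: 0.026
```

```bash
python3 - <<'E'
from h import *
f,s=shot("wrist","wrist6");print(s["tool_pos"],s["eef_rot"].round(3),s["opening"])
E
```

```text
[ 0.54757327 -0.21461148  0.18124384] [[ 0.001  0.159 -0.987]
 [-0.001 -0.987 -0.159]
 [-1.     0.001 -0.001]] 0.026033288047759427
```

View pics/wrist6.png

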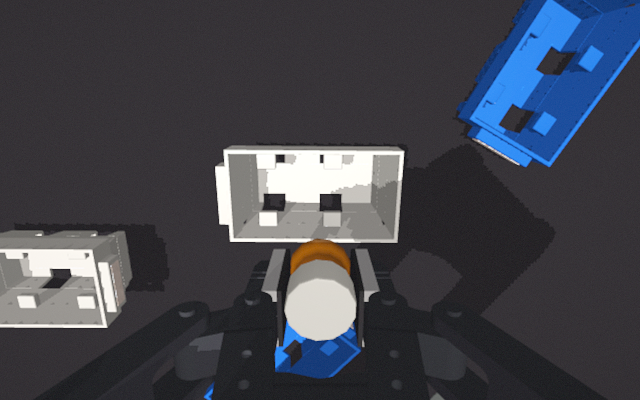

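The lower bin's rim corners are at (224,149), (404,149), (398,242), (231,242), with the label on the left. The jar hangs upright between the pads at (321,290).

```bash
python3 - <<'E'
from h import *
f,s=load("wrist6");R=s["eef_rot"]
P=[ray(f,u,v,0.064,s) for u,v in((398,242),(404,149),(224,149),(231,242))]
c=np.mean(P,0);d=P[2]+P[3]-P[0]-P[1]
print(c,"yaw",np.degrees(np.arctan2(d[1],d[0])),np.linalg.norm(d)/2,np.linalg.norm(P[1]-P[0]),np.linalg.norm(P[2]-P[3]))
c[2]=.08;print("tool offset",R.T@(c-s["tool_pos"]))
# jar cap in hand: top is ~.0157 above tcp
q=ray(f,321,300,s["tool_pos"][2]-.0223+.038,s);print("cap rel tool",R.T@(q-s["tool_pos"]))
E
```

```text
[ 0.54819392 -0.21120643  0.064     ] yaw 99.08101880461523 0.12400813933120085 0.0692390066567147 0.06917972989779754
tool offset [ 0.10124009 -0.00339966 -0.00108688]
cap rel tool [-0.01569787  0.00096959 -0.00125188]
```

{"api": "play_rows", "payload": {
  "motion": [0.03,-0.003,0,0,0,0,1,0.06,-0.003,0,0,0,0,1,0.08,-0.003,0,0,0,0,1,0.09,-0.003,0,0,0,0,1,0.09,-0.003,0,0,0,0,1]
}}

```text
time_s: 13.42
tool_pos: [0.5476, -0.2099, 0.0913]
eef_rot: [[0.001, 0.16, -0.987], [-0.0, -0.987, -0.16], [-1.0, 0.0, -0.001]]
ft_force: [0.4, -0.0, -0.4]
opening: 0.0261
```

```bash
python3 go.py 0.5480 -0.2112 0.03 -80.9
```

```text
[ 0.5476 -0.2099  0.0913] [ 0.4 -0.  -0.4] 0.026071380461116827 j6 0.84
shift [ 0.0613  0.0014 -0.0001] rot [ 0.0015 -0.0006 -0.0004]
```

{"api": "play_rows", "payload": {
  "motion": [0.015,0.001,0.001,0,0,0,1,0.03,0.001,0.001,0,0,0,1,0.045,0.001,0.001,0,0,0,1,0.056,0.001,0.001,0,0,0,1,0.06,0.001,0.001,0,0,0,1]
}}

```text
time_s: 14.05
tool_pos: [0.5463, -0.2107, 0.0301]
eef_rot: [[-0.001, 0.16, -0.987], [0.001, -0.987, -0.16], [-1.0, -0.001, 0.001]]
ft_force: [0.2, -0.2, -0.8]
opening: 0.0262
```

{"api": "play_rows", "payload": {
  "motion": [0.001,0,0,0,0,0,1,0.002,0,0,0,0,0,1,0.003,0,0,0,0,0,1]
}}

```text
time_s: 14.42
tool_pos: [0.5466, -0.2108, 0.0275]
eef_rot: [[-0.0, 0.16, -0.987], [0.0, -0.987, -0.16], [-1.0, -0.0, 0.0]]
ft_force: [-0.4, 0.3, -1.1]
opening: 0.0261
```

{"api": "play_rows", "payload": {
  "motion": [0.001,0,0,0,0,0,1,0.0015,0,0,0,0,0,1,0.002,0,0,0,0,0,1]
}}

```text
time_s: 14.8
tool_pos: [0.5466, -0.2109, 0.0255]
eef_rot: [[0.0, 0.16, -0.987], [0.0, -0.987, -0.16], [-1.0, -0.0, -0.0]]
ft_force: [0.6, 0.9, -0.8]
opening: 0.0262
```

{"api": "play_rows", "payload": {
  "motion": [0.0005,0,0,0,0,0,1,0.001,0,0,0,0,0,1,0.001,0,0,0,0,0,1]
}}

```text
time_s: 15.18
tool_pos: [0.5468, -0.2108, 0.0253]
eef_rot: [[0.0, 0.16, -0.987], [0.0, -0.987, -0.16], [-1.0, -0.0, -0.0]]
ft_force: [-2.1, 1.4, 6.5]
opening: 0.0262
```

{"api": "play_rows", "payload": {
  "motion": [0,0,0,0,0,0,1,0,0,0,0,0,0,0.5,0,0,0,0,0,0,0.4,0,0,0,0,0,0,0.4,0,0,0,0,0,0,0.4]
}}

```text
time_s: 15.8
tool_pos: [0.5468, -0.2109, 0.0252]
eef_rot: [[0.0, 0.16, -0.987], [0.0, -0.987, -0.16], [-1.0, -0.0, -0.0]]
ft_force: [-0.4, 0.4, 0.2]
opening: 0.051
```

{"api": "play_rows", "payload": {
  "motion": [-0.01,0,0,0,0,0,0.4,-0.03,0,0,0,0,0,0.4,-0.06,0,0,0,0,0,0.4,-0.1,0,0,0,0,0,0.4,-0.14,0,0,0,0,0,0.4]
}}

```text
time_s: 16.42
tool_pos: [0.547, -0.211, 0.1682]
eef_rot: [[0.002, 0.16, -0.987], [-0.001, -0.987, -0.16], [-1.0, 0.001, -0.001]]
ft_force: [0.3, 0.4, -0.6]
opening: 0.0511
```

{"api": "play_rows", "payload": {
  "motion": [-0.02,0,0.05,0,0,0,0.2,-0.02,0,0.07,0,0,0,0,-0.02,0,0.07,0,0,0,0]
}}

```text
time_s: 16.8
tool_pos: [0.4774, -0.2226, 0.1901]
eef_rot: [[0.004, 0.158, -0.987], [-0.002, -0.987, -0.158], [-1.0, 0.003, -0.003]]
ft_force: [-0.4, 0.2, 0.0]
opening: 0.0853
```

```bash
python3 - <<'E'
from h import *
f,s=shot("wrist","wrist7");g,_=shot("scene","scene7");print(s["tool_pos"],s["opening"])
a=cv2.resize(g["image"][120:280,200:420],None,fx=2,fy=2)
c=np.zeros((320+400,640,3),np.uint8);c[:320,:440]=a;c[320:]=f["image"]
c=c[:720];c=cv2.resize(c,None,fx=.83,fy=.83);cv2.imwrite("pics/c7.png",c[:,:,::-1])
E
python3 go.py 0.4396 0 0.15 -170.8
```

```text
[ 0.47742729 -0.22259519  0.19006511] 0.0853456751103374
[ 0.4784 -0.2224  0.1892] [ 0.3  0.7 -0.4] 0.08548218056325782 j6 0.75
shift [ 0.0387 -0.2258  0.003 ] rot [ 1.5703e+00 -4.0000e-03  5.0000e-04]
```

View pics/c7.png

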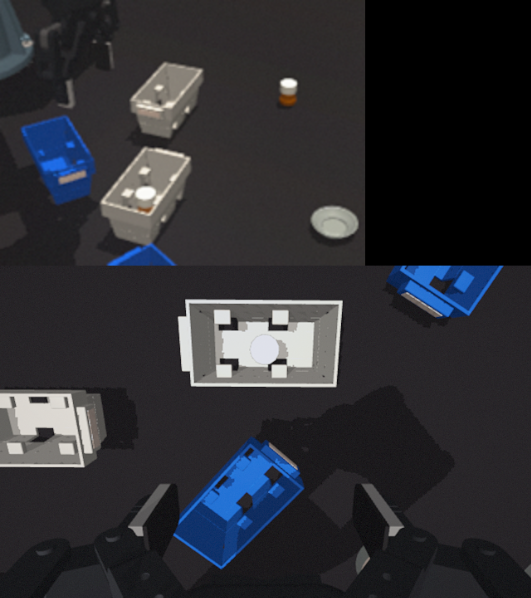

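The jar stands upright between the ledges at composite (264,349). Lower bin's rim is at (187,300)–(337,386), and the upper bin waits at left. Now I fetch the upper bin.

{"api": "play_rows", "payload": {
  "motion": [0,-0.025,0,0.17,0,0,0,0,-0.05,0,0.34,0,0,0,0,-0.075,0,0.51,0,0,0,0,-0.1,0,0.68,0,0,0,0,-0.125,0,0.85,0,0,0]
}}

```text
time_s: 17.52
tool_pos: [0.4592, -0.0979, 0.189]
eef_rot: [[0.003, -0.64, -0.768], [-0.001, -0.768, 0.64], [-1.0, -0.001, -0.003]]
ft_force: [-0.0, 0.4, 0.2]
opening: 0.0854
```

```bash
python3 go.py 0.4396 0 0.18 -170.8; python3 - <<'E'
from h import *
f,s=load("wrist7")
P=[ray(f,u,v,0.064,s) for u,v in((406,145),(412,42.7),(225.3,41.4),(231.3,145))]
c=np.mean(P,0);d=P[2]+P[3]-P[0]-P[1]
print(c,"yaw",np.degrees(np.arctan2(d[1],d[0])),np.linalg.norm(d)/2)
print("jar",ray(f,264/.83,349/.83-320,.041,s))
E
```

```text
[ 0.4592 -0.0979  0.189 ] [-0.   0.4  0.2] 0.08537568270123916 j6 1.8
shift [ 0.0088 -0.0626  0.0777] rot [ 0.7154 -0.003   0.0022]
[ 0.54784558 -0.21153726  0.064     ] yaw 98.88358598262634 0.1233544730842967
jar [ 0.54419102 -0.2116081   0.041     ]
```

{"api": "play_rows", "payload": {
  "motion": [0,-0.013,0.016,0.15,0,0,0,0,-0.026,0.032,0.3,0,0,0,0,-0.039,0.048,0.45,0,0,0,0,-0.052,0.064,0.6,0,0,0,0.009,-0.063,0.078,0.715,0,0,0]
}}

```text
time_s: 18.15
tool_pos: [0.4407, 0.0015, 0.1804]
eef_rot: [[0.005, -0.988, -0.157], [-0.002, -0.157, 0.988], [-1.0, -0.005, -0.002]]
ft_force: [0.4, 0.5, 0.1]
opening: 0.0854
```

{"api": "play_rows", "payload": {
  "motion": [0,0,0,0,0,0,0]
}}

```text
time_s: 18.27
tool_pos: [0.4405, 0.0028, 0.1799]
eef_rot: [[0.003, -0.987, -0.16], [-0.001, -0.16, 0.987], [-1.0, -0.003, -0.001]]
ft_force: [0.4, -0.6, 0.7]
opening: 0.0856
```

```bash
python3 - <<'E'
from h import *
f,s=shot("wrist","wrist8")
# compare with wrist4: bin rim by projecting model corners at measured pose of wrist4
f4,s4=load("wrist4")
for F,S,n in((f4,s4,"w4"),(f,s,"w8")):
    g=cv2.cvtColor(F["image"],cv2.COLOR_RGB2GRAY)[60:300,230:420]
    m=(g>150).astype(np.uint8);k,l,st,ce=cv2.connectedComponentsWithStats(m);i=1+np.argmax(st[1:,4]);print(n,st[i])
P=[ray(f4,u,v,0.064,s4) for u,v in((278,283),(366,283),(372,120),(274,120))];c=np.mean(P,0);d=P[2]+P[3]-P[0]-P[1]
print(c,np.degrees(np.arctan2(d[1],d[0])))
print("expected px",[proj(f,p,s).round(0) for p in P])
cv2.imwrite("pics/c8.png",f["image"][60:300,200:440,::-1])
E
python3 go.py 0.4396 0 0.0525 -170.8
```

```text
w4 [   42    44   102   180 16009]
w8 [   41    40   103   182 16424]
[0.43840814 0.00369159 0.064     ] -81.03872941440144
expected px [array([277., 281.]), array([366., 281.]), array([372., 115.]), array([273., 115.])]
[0.4412 0.0021 0.1805] [0.3 0.  0.5] 0.08560284870028145 j6 2.71
shift [ 0.128   0.0025 -0.0015] rot [ 0.001  -0.0023  0.0045]
```

{"api": "play_rows", "payload": {
  "motion": [0.03,0.002,0.002,0,0,0.003,0,0.06,0.002,0.002,0,0,0.003,0,0.09,0.002,0.002,0,0,0.003,0,0.12,0.002,0.002,0,0,0.003,0,0.129,0.002,0.002,0,0,0.003,0]
}}

```text
time_s: 18.95
tool_pos: [0.439, 0.0032, 0.0502]
eef_rot: [[-0.001, -0.987, -0.162], [-0.001, -0.162, 0.987], [-1.0, 0.001, -0.001]]
ft_force: [0.8, 0.4, 0.3]
opening: 0.0855
```

{"api": "play_rows", "payload": {
  "motion": [0,0,0,0,0,0,0.15,0,0,0,0,0,0,1,0,0,0,0,0,0,1,0,0,0,0,0,0,1,0,0,0,0,0,0,1],
  "grip_force": 30
}}

```text
time_s: 19.58
tool_pos: [0.4396, 0.0031, 0.051]
eef_rot: [[0.0, -0.987, -0.162], [-0.002, -0.162, 0.987], [-1.0, -0.0, -0.002]]
ft_force: [-1.0, 0.7, 6.0]
opening: 0.0673
```

{"api": "play_rows", "payload": {
  "motion": [-0.01,0,0,0,0,0,1,-0.04,0,0,0,0,0,1,-0.08,0,0,0,0,0,1,-0.12,0,0,0,0,0,1,-0.16,0,0,0,0,0,1]
}}

```text
time_s: 20.2
tool_pos: [0.439, 0.0036, 0.2125]
eef_rot: [[0.0, -0.987, -0.163], [-0.002, -0.163, 0.987], [-1.0, 0.0, -0.002]]
ft_force: [0.6, 0.0, -1.7]
opening: 0.0672
```

```bash
python3 go.py 0.5480 -0.2113 0.21 -170.9
```

```text
[0.439  0.0036 0.2125] [ 0.6  0.  -1.7] 0.06721182610202998 j6 2.72
shift [ 0.0029 -0.0726 -0.2297] rot [ 0.0045 -0.0018 -0.0001]
```

{"api": "play_rows", "payload": {
  "motion": [0,-0.0145,-0.046,0,0,0,1,0,-0.029,-0.092,0,0,0,1,0,-0.0435,-0.138,0,0,0,1,0,-0.058,-0.184,0,0,0,1,0.003,-0.0725,-0.23,0.0045,-0.002,0,1]
}}

```text
time_s: 20.82
tool_pos: [0.5484, -0.2128, 0.2103]
eef_rot: [[0.0, -0.987, -0.158], [0.0, -0.158, 0.987], [-1.0, -0.0, 0.0]]
ft_force: [0.6, -0.4, -2.1]
opening: 0.0672
```

{"api": "play_rows", "payload": {
  "motion": [0,0,0,0,0,0,1,0,0,0,0,0,0,1]
}}

```text
time_s: 21.08
tool_pos: [0.5477, -0.2123, 0.2099]
eef_rot: [[-0.001, -0.987, -0.158], [0.002, -0.158, 0.987], [-1.0, 0.001, 0.002]]
ft_force: [0.4, 0.9, -2.6]
opening: 0.0674
```

```bash
python3 go.py 0.5480 -0.2113 0.125 -170.9; python3 - <<'E'
from h import *
f,s=shot("wrist","wrist9");cv2.imwrite("pics/c9.png",f["image"][:,:,::-1])
E
```

```text
[ 0.5477 -0.2123  0.2099] [ 0.4  0.9 -2.6] 0.06738766128967903 j6 2.41
shift [ 0.0849 -0.0005  0.0008] rot [-0.0005  0.0018 -0.0009]
```

View pics/c9.png

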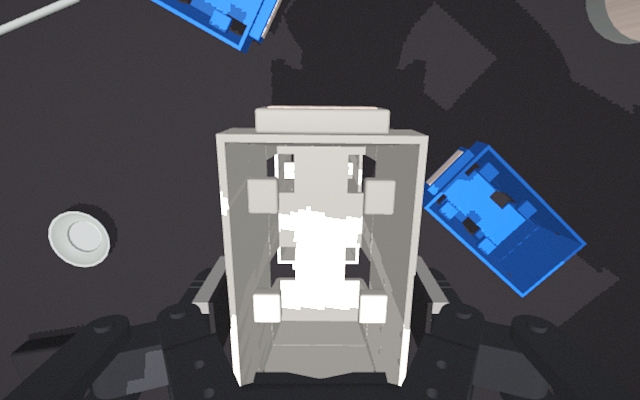

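The upper bin is in hand with its label (322,120) now pointing to the opposite end (-y). Check its in-hand offset by the far rim corners (218,135), (428,135).

```bash
python3 - <<'E'
from h import *
f,s=load("wrist9");R=s["eef_rot"]
for u,v in((218,135),(428,135),(232,380),(409,380)): print((R.T@(ray(f,u,v,s["tool_pos"][2]+.013,s)-s["tool_pos"])).round(4))
f,s=load("wrist2");R=s["eef_rot"]
for u,v in((217,146),(427,146)): print("w2",(R.T@(ray(f,u,v,.09,s)-s["tool_pos"])).round(4))
E
```

```text
[-0.0131 -0.0315 -0.0615]
[-0.0131  0.0356 -0.0614]
[-0.013  -0.034   0.0349]
[-0.0129  0.0364  0.0351]
w2 [-0.0142 -0.034  -0.0568]
w2 [-0.0145  0.033  -0.0568]
```

{"api": "play_rows", "payload": {
  "motion": [0.025,-0.001,0.0005,0,0,0,1,0.05,-0.001,0.0005,0,0,0,1,0.07,-0.001,0.0005,0,0,0,1,0.08,-0.001,0.0005,0,0,0,1,0.085,-0.001,0.0005,0,0,0,1]
}}

```text
time_s: 21.75
tool_pos: [0.5485, -0.2103, 0.1252]
eef_rot: [[-0.001, -0.987, -0.159], [0.001, -0.159, 0.987], [-1.0, 0.001, 0.002]]
ft_force: [-0.8, 0.0, -1.6]
opening: 0.0673
```

```bash
python3 go.py 0.5480 -0.2113 0.101 -170.9
```

```text
[ 0.5485 -0.2103  0.1252] [-0.8  0.  -1.6] 0.06728085160460666 j6 2.41
shift [ 0.0242  0.0007 -0.0009] rot [ 0.0012  0.0016 -0.0006]
```

{"api": "play_rows", "payload": {
  "motion": [0.006,0,-0.001,0,0,0,1,0.012,0,-0.0015,0.001,0.001,0,1,0.017,0,-0.0015,0.001,0.001,0,1,0.021,0,-0.0015,0.001,0.001,0,1,0.024,0,-0.0015,0.001,0.001,0,1]
}}

```text
time_s: 22.38
tool_pos: [0.5487, -0.2118, 0.1009]
eef_rot: [[-0.001, -0.987, -0.158], [0.001, -0.158, 0.987], [-1.0, 0.001, 0.001]]
ft_force: [0.2, 0.8, -1.8]
opening: 0.0674
```

{"api": "play_rows", "payload": {
  "motion": [0.001,0,0,0,0,0,1,0.0015,0,0,0,0,0,1,0.002,0,0,0,0,0,1]
}}

```text
time_s: 22.75
tool_pos: [0.5488, -0.2118, 0.099]
eef_rot: [[-0.001, -0.987, -0.158], [0.0, -0.158, 0.987], [-1.0, 0.001, 0.0]]
ft_force: [0.8, -0.2, -2.2]
opening: 0.0676
```

{"api": "play_rows", "payload": {
  "motion": [0.0005,0,0,0,0,0,1,0.001,0,0,0,0,0,1,0.0015,0,0,0,0,0,1]
}}

```text
time_s: 23.12
tool_pos: [0.5489, -0.2119, 0.0976]
eef_rot: [[-0.001, -0.987, -0.158], [0.0, -0.158, 0.987], [-1.0, 0.0, 0.0]]
ft_force: [0.1, 0.0, -2.7]
opening: 0.0673
```

{"api": "play_rows", "payload": {
  "motion": [0.0005,0,0,0,0,0,1,0.001,0,0,0,0,0,1]
}}

```text
time_s: 23.38
tool_pos: [0.5489, -0.2119, 0.097]
eef_rot: [[-0.001, -0.987, -0.158], [0.0, -0.158, 0.987], [-1.0, 0.001, 0.0]]
ft_force: [-2.6, 2.3, 4.8]
opening: 0.0673
```

{"api": "play_rows", "payload": {
  "motion": [0,0,0,0,0,0,1,0,0,0,0,0,0,0.15,0,0,0,0,0,0,0,0,0,0,0,0,0,0,0,0,0,0,0,0,0]
}}

```text
time_s: 24.0
tool_pos: [0.5489, -0.2119, 0.097]
eef_rot: [[-0.0, -0.987, -0.158], [0.0, -0.158, 0.987], [-1.0, 0.0, 0.0]]
ft_force: [-0.1, -0.3, 0.7]
opening: 0.0853
```

{"api": "play_rows", "payload": {
  "motion": [-0.02,0,0,0,0,0,0,-0.05,0,0,0,0,0,0,-0.09,0,0,0,0,0,0,-0.13,0,0,0,0,0,0,-0.13,0,0,0,0,0,0]
}}

```text
time_s: 24.62
tool_pos: [0.5513, -0.2133, 0.233]
eef_rot: [[0.008, -0.987, -0.158], [-0.005, -0.158, 0.987], [-1.0, -0.007, -0.006]]
ft_force: [0.6, -0.7, -0.6]
opening: 0.0855
```

```bash
python3 - <<'E'
from h import *
f,s=shot("wrist","wrist10");g,_=shot("scene","scene10");print(s["tool_pos"],s["opening"],s["ft_force"])
a=cv2.resize(g["image"][150:290,220:410],None,fx=3,fy=3,interpolation=cv2.INTER_CUBIC)
cv2.imwrite("pics/s10.png",a[:,:,::-1])
c=np.zeros((600,800,3),np.uint8);b=cv2.resize(a,(400,295));c[:295,:400]=b
c[:295,400:]=cv2.resize(f["image"],(400,295))
c[295:600,:456]=cv2.resize(f["image"][40:290,180:460],(456,305));c=c
cv2.imwrite("pics/c10.png",c[:,:,::-1])
E
```

```text
[ 0.55128153 -0.21328022  0.23301011] 0.08549134114838045 [ 0.60381769 -0.73113777 -0.61459847]
```

The picture limit is reached, so I check numerically: the bright rim's outline against the projected expected pose.

```bash
python3 - <<'E'
from h import *
f,s=load("wrist10");Y=np.radians(-80.9);x=np.array([np.cos(Y),np.sin(Y)]);y=np.array([-x[1],x[0]])
def pt(a,b,z): p=np.array([.548,-.2113])+a*x+b*y;return [p[0],p[1],z]
E=[(.062,.034),(.062,-.034),(-.062,-.034),(-.062,.034)]
for z in (.110,.100): print(z,[proj(f,pt(a,b,z),s).round(0).tolist() for a,b in E])
im=f["image"].astype(int);m=((im.min(2)>95)&(im.max(2)-im.min(2)<40)).astype(np.uint8);m[300:]=0
k,l,st,ce=cv2.connectedComponentsWithStats(m);i=[j for j in range(1,k) if st[j,4]>3000];print(st[i])
j=max(i,key=lambda j:st[j,4]);ys,xs=np.nonzero(l==j)
for r in (120,150,200,250,270): q=xs[ys==r];print(r,q.min() if len(q) else None,q.max() if len(q) else None)
g,_=load("scene10");print("scene exp",[proj(g,pt(a,b,.110)).round(0).tolist() for a,b in E])
im=g["image"].astype(int);m=((im.min(2)>85)&(im.max(2)-im.min(2)<40)).astype(np.uint8)[185:290,240:340]
k,l,st,ce=cv2.connectedComponentsWithStats(m);j=1+np.argmax(st[1:,4]);print(st[j]+[240,185,0,0,0])
print("exp below", [proj(g,pt(a,b,z)).round(0).tolist() for a,b,z in((.062,.034,.088),(.062,-.034,.088),(.07,0,.107),(.052,-.024,0))])
E
```

```text
0.11 [[274.0, 117.0], [373.0, 117.0], [367.0, 279.0], [280.0, 279.0]]
0.1 [[276.0, 116.0], [371.0, 116.0], [365.0, 273.0], [282.0, 273.0]]
[[  573     0    67    52  3089]
 [  275   103   101   177 16234]]
120 275 375
150 276 373
200 277 371
250 279 368
270 279 367
scene exp [[288.0, 232.0], [257.0, 224.0], [284.0, 192.0], [313.0, 198.0]]
[ 258  192   57   76 2879]
exp below [[289.0, 241.0], [258.0, 233.0], [271.0, 232.0], [269.0, 263.0]]
```

```bash
python3 -c "
from h import *
print(close_job())"
```

```text
the job is handed in; nothing more can be done
None
```

I carried out the whole job and handed it in at about 25 s of the 72 s allowed. No verdict was reported.

- **What I did:**
  - I lifted the upper grey bin out of the lower one, turned it half round and stood it aside.
  - I lowered the jar farthest to the robot's left onto the lower bin's floor while still held, and let it go there.
  - I picked the upper bin up again, lowered it onto the ledges with its label at the other end, let go and backed off.
- **Jar:** a picture after release showed it upright between the ledges, about at the middle of the lower bin.
- **Upper bin:** it met the ledges at the tool height I had worked out for an origin 46 mm above the lower bin's. In the last wrist and scene frames its rim fell within 1–2 px of where I projected it.
- **Lower bin:** its measured centre moved less than 1 mm between the look before the jar went in and the look after. I did not measure it again after the upper bin went on.
- **Bystanders:** I steered clear of the meter, dish and bottle, but did not measure them again at the end.
- **What went less cleanly:**
  - When I stood the upper bin aside on the bench, the tool force briefly reached 46 N, with the bin held in the fingers. It was well under the 120 N wrist limit, but I cannot confirm how the 40 N limit on pressing counts it.
  - The final check was made from pixel numbers only, because the viewer had reached its 12-picture limit.

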